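# Pack and clamp the cheese crate

### The arm

A 6-joint arm with a two-finger parallel gripper is mounted at the origin on the work surface. World frame = base frame: x ahead of the robot, y to its left, z up, the work surface at z = 0. Lengths are in m, angles in rad, forces in N, time in s.
With the tool pointing down it reaches from about 0.275 to 0.875 m from the base axis. Payload 12.5 kg.
Tool frame: the origin (TCP) lies at the very end of the fingers, on their centre line; the grasp point (between the pads) lies 19 mm behind it; z points along the fingers, y is the line along which they close (so a half turn about z gives the same grasp; the last joint's range is limited). The gripper opens to 85 mm and grips with 20 to 120 N. Pads are 22 mm wide; open, the fingers measure 114 mm over their backs; the gripper's body (76 mm by 85 mm) begins 54 mm behind the grasp point. The pads swing forward as they close: fully open they stand 13 mm farther back than shut.
Start: joints at [1.1, 0.351, 1.652, -0, 1.139, -0.085], TCP at [0.207, 0.51, 0.231] pointing down, gripper open.
Joint ranges: [-2.75, 2.75], [-0.79, 2.1], [0.01, 2.65], [-1.57, 4.71], [0.07, 3.14], [-2.87, 2.87]. Speed limits (rad/s): [2.22, 2.22, 2.79, 3.14, 3.14, 3.14].

### API

Orientations are given as a 3x3 rotation matrix whose columns are the frame's x, y, z axes.
In Python, from bench import manip gives the robot as it stands. Calls block until the motion is done:
- manip.move_ptp(position, orientation): joint-space move of the TCP to a pose.
- manip.move_l(position, attitude=None, max_speed=0.15): straight line of the TCP; attitude=None keeps the orientation; max_speed is the mean speed in m/s.
- manip.move_j(angles): joint-space move.
- manip.set_gripper(opening, effort=None): opening from 0.0 (shut) to 1.0 (fully open); effort is the grip in N (None keeps the last); returns when the fingers have stopped.
- manip.dwell(seconds).
- manip.inverse_kinematics(position, orientation): joint angles nearest the present ones, or None.
- manip.grab_frame(name): name is "side" or "top" or "wrist"; returns (picture, depth): 384x512x3 uint8, red, green, blue; 384x512 float32, m along the optical axis (not along the pixel's ray), 0 where there is no reading.
- manip.get_calibration(name): a dict with "camera_matrix" (3x3 intrinsics, pixels), "k1" (the pictures are not rectified: a ray, as slopes to the right and down, at radius r is drawn at 1 + k1 r^2 times it, then the intrinsics apply), "R" (3x3) and "t" (3): a world point X has camera coordinates R X + t. Camera axes: x right, y down, z forward; pixel columns grow to the right and rows downward; lengths in m; the calibration is good to about 2 mm. A picture is of the moment at which its call begins: read the wrist's pose just before it. get_calibration takes no time and is no camera call; for the wrist camera it gives the pose at the moment of the call.
A pose or a line that the arm cannot do raises manip.Unreachable and nothing moves.
- manip.sign_off(): hands the job in; it is judged then, once.
Trained networks look in the newest picture that a camera, given by its name, has taken for a name from the list of things; names that differ only in an ending like _2 or _b are one class to them, and where a whole thing is asked for, a point or a joint stands for the part that bears it (a point fixed in the world has none). Each returns a list of dicts, best first, with "confidence" (0 to 1); they miss things now and then, are a little off and sometimes report something else, mostly with a low value. They report only what shows in the picture. A call takes as long as a camera call. They do not tell look-alikes from the thing itself.
- manip.look_for(camera, name): "at" ([x, y, z] in m, in world coordinates, good to about 4 mm: the middle of the surface that is visible of it).
Readings, each from a call of its own:
- manip.current_time(): time.
- manip.current_qpos(): joint angles.
- manip.current_joint_vel(): joint speeds.
- manip.current_joint_torque(): joint torques, N m.
- manip.current_ee_pos(): TCP position.
- manip.current_tcp_rot(): TCP orientation.
- manip.current_force(): force on the tool from outside, world axes, zero at the start.
- manip.current_ft_torque(): the same for the moment, N m.
- manip.current_grip_width(): opening from 0.0 (shut) to 1.0 (fully open).
- manip.current_grip_force(): force on a finger pad.
Only numpy, scipy, OpenCV 4.12 (cv2) and the standard library are available. Lean on these libraries where they do the work, as an engineer would, in place of code of your own. Each camera call takes 0.05 s, during which the arm holds its last target. There are 200 camera calls.

### The job

Pack the customer's order at the cheese counter: first take the knife off the crate and lay it flat on the white cutting board, then put every cheese from the slate into the crate, side by side and not stacked. Then set the lid on the crate and press it down so that it sits level and fully home all round, and finally swing both clamps all the way down over it. Leave the two jars and the big cheese wheel alone.

Things in the scene. Friction and masses are not known exactly. Their poses are not given: they have to be found in the camera images.
- crate: Open plywood crate fixed to the counter, 156 (x) x 304 (y) x 80 mm high, walls and floor 8 mm: inside 140 x 288 mm. Origin at the centre of its underside, z up, floor at z 8 mm, rim at z 80 mm, long side along its y. A steel clamp block 44 (x) x 20 (y) mm on the middle of each short end wall reaches out to |y| 172 mm, z 40 to 76 mm.
- lid: Loose wooden lid, 0.35 kg, the same either way round. From its origin (centre of underside, z up): plug 132 (x) x 280 (y) mm, z 0 to 8 mm, drops inside the crate walls with 4 mm play; plate 156 x 304 mm, z 8 to 16; dark grip bar on top 22 (x) x 110 (y) mm, z 16 to 44. Starts flat on the counter. Seated, its origin is 72 mm above the crate's origin.
- slate: Dark slate slab fixed to the counter, 230 x 230 x 6 mm, origin at the centre of its underside; the cheeses stand on it in two rows of two, about 104 mm apart.
- cheese_orange: Square orange-rinded cheese with a small white label, 60 x 60 x 42 mm. Origin at the centre of its underside, z up, 0.1 to 0.2 kg; starts on the slate. May be absent.
- cheese_white: Round white cheese with a small white label, 60 mm diameter, 42 mm high. Origin at the centre of its underside, z up, 0.1 to 0.2 kg; starts on the slate. May be absent.
- cheese_ash: Round ash-grey cheese with a small white label, 60 mm diameter, 42 mm high. Origin at the centre of its underside, z up, 0.1 to 0.2 kg; starts on the slate. May be absent.
- cheese_gold: Square golden-yellow cheese with a small white label, 60 x 60 x 42 mm. Origin at the centre of its underside, z up, 0.1 to 0.2 kg; starts on the slate. May be absent.
- knife: Cheese knife with flat underside, 0.14 kg, lying along its x: dark wooden handle x -115 to 3 mm, 24 mm wide, 20 mm high; steel blade x 3 to 119 mm, 44 mm wide, 4 mm thick. Origin on the underside at the joint of handle and blade, z up. It starts lying across the crate's rim, across its width.
- knife_grip (a point): Point to grip on the knife's handle: 15 mm behind the knife's origin (x -15 mm), 10 mm above its underside, at about the centre of mass.
- board: Cutting board fixed to the counter between robot and crate, 115 (x) x 290 (y) x 12 mm, white plastic. Origin at the centre of its underside.
- clamp_left (a joint): Clamp on the crate's +y end: flat steel arm 30 mm wide, 6 mm thick, 76 mm long from its hinge, red end. 0 rad = down on its stop, level over the lid (1 mm above the seated lid's plate); 1.57 = upright; grows as it swings up and outward, to 2.1. Friction 0.08 N m (1 to 2 N at the red end), stays where left.
- clamp_left_hinge (a point): Hinge centre of the left clamp, on the crate: 162 mm along the crate's +y, 92 mm above its origin. Hinge line along the crate's x.
- clamp_left_tip (a point): Point on the left clamp arm's upper face, 60 mm from its hinge, where the red end is.
- clamp_right (a joint): The same clamp on the crate's -y end, mirrored: 0 rad = down over the lid, grows as it swings up and outward.
- clamp_right_hinge (a point): Hinge centre of the right clamp: 162 mm along the crate's -y, 92 mm above its origin.
- clamp_right_tip (a point): Point on the right clamp arm's upper face, 60 mm from its hinge, where the red end is.
- honey: Bystander: amber honey jar, 64 mm diameter, 100 mm high, origin at its foot.
- mustard: Bystander: yellow mustard jar, 60 mm diameter, 85 mm high, origin at its foot.
- wheel: Bystander: brown-rinded cheese wheel, 110 mm diameter, 65 mm high, origin at its foot.
Not all that is in view belongs to the job. Leave any green or purple look-alike of the cheese_orange alone.

How it is judged:
By the outcome, as a careful person would: the job done as asked, in the order asked, and still so for the second after the job is handed in, with the robot touching nothing.
Of cheese_orange, cheese_white, cheese_ash, cheese_gold only 2 to 4 are there at a start; the rules pass over those that are not, and their reading is None.
At some moment in a run one of cheese_orange, cheese_white, cheese_ash, cheese_gold may be knocked a few centimetres aside while the robot is not near it.
Once in a run the grip may slacken for a moment while it holds something.
It also fails if it takes over 210 s, if anything falls off the work surface, if the arm or the gripper's body presses on something with over 40 N, if the wrist force passes 120 N, or if a joint passes its speed limit or range.

## Working session

There is one attempt and no reset: what is moved stays moved. The work goes in short steps, each a Python script; the robot and the scene stay as the last script left them, time stands still between calls to the robot, and variables do not carry over. Pictures are saved under pics/ and viewed, at most 14 in all, crops included, and the job is handed in when it is done.

```bash
ls; mkdir -p pics; cat > h.py <<'E'
import numpy as np, cv2
from bench import manip as m
def down(yaw):
    # tool z down, tool y (closing) at angle yaw from world x axis
    y=np.array([np.cos(yaw),np.sin(yaw),0]); z=np.array([0,0,-1.]); x=np.cross(y,z)
    return np.column_stack([x,y,z])
def snap(cam,fn=None):
    c=m.get_calibration(cam); p,d=m.grab_frame(cam)
    if fn: cv2.imwrite('pics/'+fn,p[:,:,::-1])
    return p,d,c
def cloud(d,c):
    K=np.array(c['camera_matrix']); v,u=np.mgrid[:d.shape[0],:d.shape[1]].astype(float)
    uv=np.stack([u.ravel(),v.ravel()],1).reshape(-1,1,2)
    n=cv2.undistortPoints(uv,K,np.array([c['k1'],0,0,0.])).reshape(-1,2)
    P=np.column_stack([n,np.ones(len(n))])*d.reshape(-1,1)
    W=(P-np.array(c['t']))@np.array(c['R'])
    W[d.ravel()<=0]=np.nan
    return W.reshape(*d.shape,3)
E
python3 - <<'E'
from h import *
for cam in ['top','side']:
    p,d,c=snap(cam,cam+'0.png'); np.savez(cam+'0.npz',p=p,d=d,W=cloud(d,c))
    for n in ['crate','lid','slate','cheese_orange','cheese_white','cheese_ash','cheese_gold','knife','knife_grip','board','clamp_left_tip','clamp_right_tip','clamp_left_hinge','clamp_right_hinge','honey','mustard','wheel']:
        print(cam,n,[(np.round(r['at'],3).tolist(),round(r['confidence'],2)) for r in m.look_for(cam,n)[:3]])
print(m.current_time())
E
```

```text
pics
top crate [([0.602, 0.027, 0.007], 0.9), ([0.6, -0.162, 0.126], 0.74)]
top lid [([0.504, 0.356, 0.022], 0.82), ([0.415, -0.042, 0.012], 0.38), ([0.602, 0.026, 0.009], 0.35)]
top slate [([0.495, -0.347, 0.005], 0.56), ([0.716, 0.26, 0.102], 0.49)]
top cheese_orange [([0.558, -0.575, 0.036], 0.82), ([0.752, -0.377, 0.046], 0.54), ([0.556, -0.395, 0.045], 0.53)]
top cheese_white [([0.455, -0.41, 0.047], 0.64)]
top cheese_ash []
top cheese_gold [([0.542, -0.303, 0.046], 0.57), ([0.493, -0.346, 0.008], 0.56)]
top knife [([0.631, -0.032, 0.08], 0.58)]
top knife_grip [([0.631, -0.03, 0.084], 0.93)]
top board [([0.414, -0.045, 0.012], 0.95), ([0.607, 0.178, 0.129], 0.59)]
top clamp_left_tip [([0.604, 0.176, 0.127], 0.46)]
top clamp_right_tip [([0.456, -0.406, 0.047], 0.18)]
top clamp_left_hinge []
top clamp_right_hinge []
top honey [([0.716, 0.261, 0.101], 0.76)]
top mustard [([0.726, -0.259, 0.086], 0.63), ([0.503, 0.354, 0.021], 0.26)]
top wheel [([0.792, -0.043, 0.063], 0.94)]
side crate [([0.603, -0.002, 0.029], 0.78)]
side lid [([0.496, 0.353, 0.013], 0.74)]
side slate [([0.494, -0
[... 224 characters left out ...]
544, -0.313, 0.047], 0.95)]
side knife [([0.619, -0.034, 0.084], 0.63)]
side knife_grip [([0.616, -0.031, 0.088], 0.78)]
side board [([0.418, -0.058, 0.013], 0.63)]
side clamp_left_tip [([0.604, 0.172, 0.13], 0.34)]
side clamp_right_tip [([0.605, -0.167, 0.133], 0.5), ([0.604, 0.173, 0.131], 0.39)]
side clamp_left_hinge [([0.597, -0.002, 0.034], 0.93), ([0.604, 0.174, 0.132], 0.55), ([0.731, -0.275, 0.066], 0.53)]
side clamp_right_hinge [([0.602, 0.002, 0.039], 0.88), ([0.732, -0.278, 0.067], 0.39)]
side honey [([0.72, 0.25, 0.066], 0.86)]
side mustard [([0.728, -0.273, 0.066], 0.77)]
side wheel [([0.79, -0.068, 0.066], 0.98), ([0.598, 0.174, 0.131], 0.4), ([0.618, -0.032, 0.089], 0.29)]
1.8
```

```bash
python3 - <<'E'
import cv2
for c in ['top']:
    i=cv2.imread(f'pics/{c}0.png'); cv2.imwrite(f'pics/{c}0b.png',cv2.resize(i,(800,600),interpolation=cv2.INTER_CUBIC))
E
```

```text
(no output)
```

View pics/top0b.png

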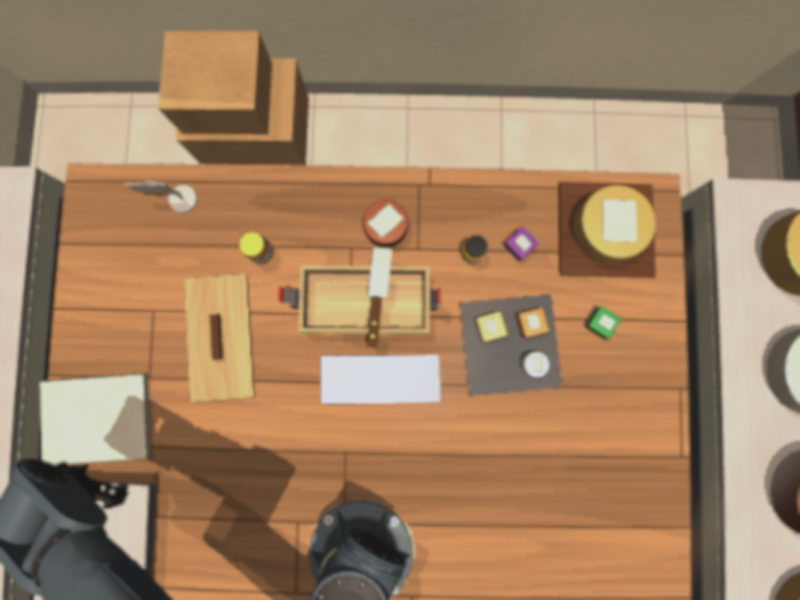

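View pics/side0.png

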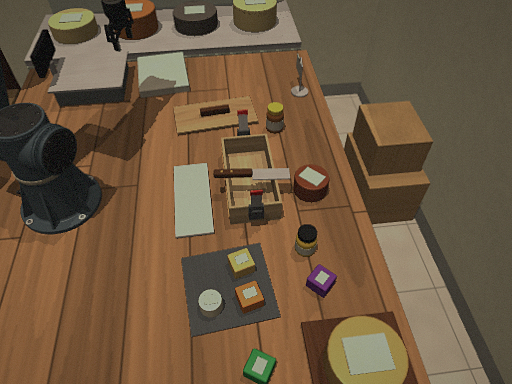

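The top picture shows three cheeses on the slate: gold at (492,327), orange (533,322) and white (536,364). There is no ash. The look-alikes are purple (520,242) and green (604,322), both off the slate. The knife lies across the crate at about (378,295), and both clamps stand about upright. The orange cheese at (533,322) is the one meant, since it has an orange rind and is on the slate. I'll check that in a crop and measure.

```bash
python3 - <<'E'
from h import *
z=np.load('top0.npz'); p,W=z['p'],z['W']
cv2.imwrite('pics/crop1.png',cv2.resize(p[140:260,280:410,::-1],None,fx=5,fy=5,interpolation=cv2.INTER_CUBIC)[:600])
def rect(name,lo,hi,zl,zh):
    k=(W[...,0]>lo[0])&(W[...,0]<hi[0])&(W[...,1]>lo[1])&(W[...,1]<hi[1])&(W[...,2]>zl)&(W[...,2]<zh)
    P=W[k]; r=cv2.minAreaRect((P[:,:2]*1000).astype(np.float32))
    print(name,len(P),'med',np.round(np.median(P,0),4),'rect',np.round(r[0],1),np.round(r[1],1),round(r[2],1),'z',np.round(np.percentile(P[:,2],[5,50,95]),4))
rect('crate rim',(.48,-.165),(.72,.165),.072,.0815)
rect('crate all',(.48,-.165),(.72,.155),.06,.0815)
rect('crate floor',(.48,-.165),(.72,.155),.003,.02)
rect('knife all',(.45,-.1),(.78,.05),.0815,.12)
rect('handle',(.45,-.1),(.78,.05),.092,.12)
rect('gold',(.49,-.35),(.6,-.25),.035,.06)
rect('orange',(.5,-.45),(.6,-.355),.035,.06)
rect('white',(.4,-.46),(.5,-.36),.035,.06)
rect('lid',(.35,.25),(.65,.45),.01,.06)
rect('bar',(.35,.25),(.65,.45),.032,.06)
rect('board',(.33,-.21),(.5,.12),.008,.02)
rect('clampL',(.5,.14),(.7,.3),.11,.3)
rect('clampR',(.5,-.3),(.7,-.14),.11,.3)
s=np.load('side0.npz');W=s['W']
rect('S handle',(.45,-.1),(.78,.05),.092,.12)
rect('S crate rim',(.48,-.165),(.72,.165),.072,.0815)
rect('S clampL',(.5,.14),(.7,.3),.09,.3)
rect('S clampR',(.5,-.3),(.7,-.14),.09,.3)
rect('S bar',(.35,.25),(.65,.45),.032,.06)
E
```

```text
crate rim 595 med [ 0.631  -0.0048  0.0787] rect [621.6  -1.5] [192.6 324.3] 1.1 z [0.0736 0.0787 0.0812]
crate all 635 med [ 0.6327 -0.001   0.0786] rect [621.6  -4. ] [192.6 319.3] 1.1 z [0.0681 0.0786 0.0812]
crate floor 2283 med [0.6023 0.017  0.0071] rect [599.9  -5.8] [239.8 312.1] 0.1 z [0.0035 0.0071 0.0122]
knife all 508 med [ 0.6168 -0.0293  0.0868] rect [608.7 -24.8] [232.6 136.1] 3.2 z [0.082  0.0868 0.1028]
handle 213 med [ 0.5497 -0.0255  0.0994] rect [549.6 -25.1] [ 24.  116.5] 84.6 z [0.0942 0.0994 0.1036]
gold 241 med [ 0.5448 -0.3014  0.0467] rect [ 546.2 -302.5] [59.4 57.6] 18.7 z [0.0414 0.0467 0.0515]
orange 260 med [ 0.5573 -0.4019  0.0472] rect [ 557.4 -402.3] [59.9 59.4] 15.4 z [0.0417 0.0472 0.052 ]
white 209 med [ 0.4568 -0.409   0.0469] rect [ 456.4 -408.3] [58.6 57.4] 68.6 z [0.0417 0.0469 0.0512]
lid 2941 med [0.5012 0.3591 0.0154] rect [505.3 361.7] [299.8 157.4] 5.3 z [0.0111 0.0154 0.0395]
bar 184 med [0.5085 0.363  0.0423] rect [508.9 363.3] [107.5  23.4] 6.3 z [0.0356 0.0423 0.0475]
board 1954 med [ 0.4155 -0.0407  0.0116] rect [407.  -44.5] [135.4 304.5] 3.3 z [0.0085 0.0116 0.0161]
clampL 82 med [0.6004 0.175  0.1471] rect [600.3 176.2] [22.2 32.9] 86.3 z [0.1167 0.1471 0.1654]
clampR 39 med [ 0.604  -0.1655  0.1617] rect [ 604.4 -165.2] [31.7  8.1] 0.3 z [0.1198 0.1617 0.1688]
S handle 282 med [ 0.5502 -0.0299  0.1008] rect [549.5 -25.2] [ 29.  113.6] 85.9 z [0.0932 0.1008 0.104 ]
S crate rim 401 med [ 0.6083 -0.0299  0.0792] rect [6.141e+02 3.000e-01] [179.2 329.1] 1.0 z [0.0732 0.0792 0.0813]
S clampL 241 med [0.6009 0.1707 0.1295] rect [647.7 203.1] [159.2  42.2] 36.2 z [0.0948 0.1295 0.1663]
S clampR 226 med [ 0.6048 -0.1678  0.1318] rect [ 605.3 -165.2] [42.2 16.2] 0.4 z [0.0955 0.1318 0.1693]
S bar 181 med [0.5078 0.3558 0.0443] rect [508.1 360. ] [108.7  29.9] 5.7 z [0.0335 0.0443 0.0489]
```

View pics/crop1.png

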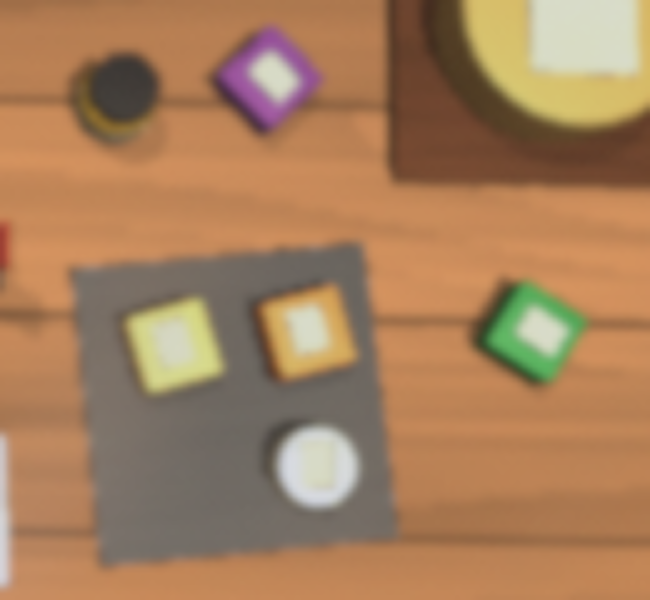

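The crop confirms it: orange at crop (305,330) on the slate, with green and purple off it. I'll do the knife first.

```bash
python3 - <<'E'
from h import *
z=np.load('top0.npz'); p,W=z['p'].astype(int),z['W']
k=(W[...,0]>.33)&(W[...,0]<.5)&(W[...,1]>-.23)&(W[...,1]<.13)&(p.min(2)>170)
r=cv2.minAreaRect((W[k][:,:2]*1000).astype(np.float32)); print('board',r)
# pick plan
yaw=np.radians(-5.4); g=np.array([.5905,-.0290])
q0=m.current_qpos()
for a in (84.6,84.6-180):
    print('pick',a,m.inverse_kinematics([*g,.25],down(np.radians(a))))
for a in (0,180): print('place',a,m.inverse_kinematics([.415,-.045,.25],down(np.radians(a))))
E
```

```text
board ((414.62286376953125, -36.3438720703125), (112.76960754394531, 291.1809387207031), 1.9718430042266846)
pick 84.6 [-1.27804848e-01  4.08082907e-01  1.51959961e+00 -4.44089210e-16
  1.21391013e+00 -1.60435339e+00]
pick -95.4 [-1.27804848e-01  4.08082907e-01  1.51959961e+00 -4.44089210e-16
  1.21391013e+00  1.53723926e+00]
place 0 [-2.19638624e-01  8.17211859e-02  1.94545542e+00 -4.44089210e-16
  1.11441605e+00 -2.19638624e-01]
place 180 None
```

```bash
python3 - <<'E'
from h import *
R=down(np.radians(84.6))
m.move_ptp([.5905,-.029,.25],R)
m.set_gripper(0.75,60)
m.move_l([.5905,-.029,.079],max_speed=.12)
print(m.current_force())
m.set_gripper(0.0,70); print(m.current_grip_width(),m.current_grip_force(),m.current_force())
m.move_l([.5905,-.029,.25],max_speed=.12)
print(m.current_grip_width(),m.current_grip_force(),m.current_force(),m.current_time())
snap('side','side1.png')
E
```

```text
[0.26144623 0.82689578 1.0195866 ]
0.2603182655018302 69.35957551002502 [-1.41889535  0.16246598  6.22347885]
0.2607725471362701 68.51289510726929 [ 0.36896052 -0.62523568 -1.16714236] 8.1083
```

View pics/side1.png

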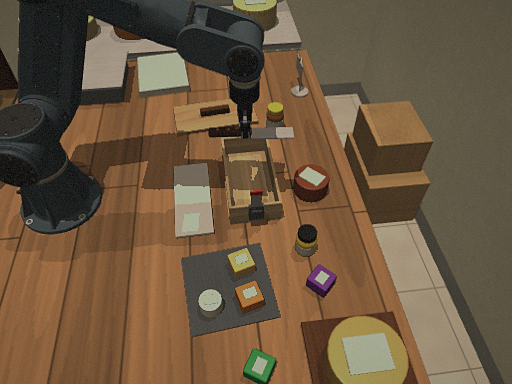

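The knife is held level, spanning (210–293,132) in the side picture. Next I'll lay it on the board.

```bash
cat >> h.py <<'E'
def lower(zmin,dfz=5,step=.0015,speed=.03):
    f0=m.current_force()[2]; p=np.array(m.current_ee_pos())
    while p[2]>zmin:
        p[2]-=step; m.move_l(p,max_speed=speed)
        f=m.current_force()[2]-f0
        if f>dfz: break
    return p[2],f
E
python3 - <<'E'
from h import *
R=down(np.radians(1.5))
m.move_ptp([.4146,-.0215,.2],R)
print(m.current_grip_width(),m.current_force())
m.move_l([.4146,-.0215,.022],max_speed=.12)
print(lower(.0105,4), m.current_grip_width())
m.set_gripper(0.45,40)
m.move_l([.4146,-.0215,.2],max_speed=.15)
# look at crate from above with wrist
m.move_ptp([.56,-.0,.42],down(np.pi/2))
p,d,c=snap('wrist','wrist1.png'); np.savez('wrist1.npz',p=p,d=d,W=cloud(d,c))
print(m.current_time(), c['t'])
E
```

```text
0.2621857049986043 [ 0.47831629 -0.43386557 -1.23422193]
(np.float64(0.011929481579510822), np.float64(8.811306725151322)) 0.2635721325297363
15.8833 [-0.00153246 -0.62529655  0.40894163]
```

View pics/wrist1.png

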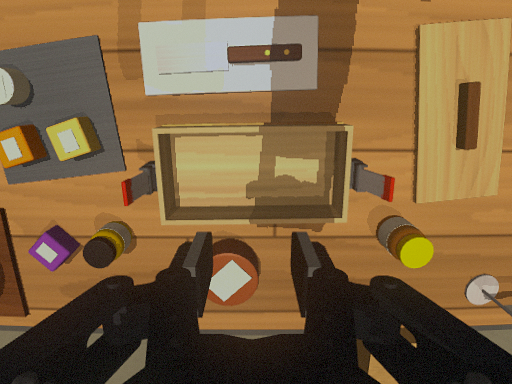

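The knife lies wholly on the board (blade 160–228, handle 228–302, row about 52) and the crate is empty. I'll fit the crate, lid and cheeses from this wrist picture.

```bash
cat >> h.py <<'E'
from scipy.optimize import least_squares
def fitrect(P,hx,hy,x0,free=False):
    """pose (x,y,yaw) of a rectangle outline ring half-sizes hx,hy to points (ring centre line)"""
    def res(v):
        c,s=np.cos(v[2]),np.sin(v[2]); q=(P-v[:2])@np.array([[c,-s],[s,c]])
        a=np.abs(q)-[hx,hy]
        return np.where((a<0).all(1),a.max(1),np.hypot(*np.maximum(a,0).T))
    r=least_squares(res,x0,loss='soft_l1',f_scale=.003); return r.x,np.sqrt(np.mean(r.fun**2))
def box(W,lo,hi):
    k=((W>lo)&(W<hi)).all(2); return W[k],k
def rectof(P):
    r=cv2.minAreaRect((P[:,:2]*1000).astype(np.float32)); return np.round(r[0],1),np.round(r[1],1),round(r[2],1)
E
python3 - <<'E'
from h import *
z=np.load('wrist1.npz'); W=z['W']
P,_=box(W,(.5,-.17,.074),(.7,.17,.086)); print(len(P),fitrect(P[:,:2],.074,.148,[.602,-.002,0]))
P,_=box(np.load('top0.npz')['W'],(.5,-.165,.074),(.7,.165,.086)); P=P[(P[:,1]<-.06)|(P[:,1]>.01)]; print('top',fitrect(P[:,:2],.074,.148,[.602,-.002,0]))
for n,lo,hi in [('gold',(.49,-.35,.038),(.6,-.25,.058)),('lid',(.3,.25,.010),(.7,.47,.024)),('bar',(.4,.3,.034),(.6,.45,.055)),('floor',(.54,-.135,-.01),(.66,.135,.03)),
 ('knife',(.35,-.2,.0225),(.48,.12,.05)),('cL',(.57,.12,.1),(.63,.26,.2)),('cR',(.57,-.26,.1),(.63,-.12,.2))]:
    P,_=box(W,lo,hi); print(n,len(P),np.round(P.mean(0),4),rectof(P))
E
```

```text
3583 (array([0.60190095, 0.00261523, 0.01243877]), np.float64(0.0038854734109734614))
top (array([6.02608254e-01, 4.96732619e-04, 7.51730859e-03]), np.float64(0.0030518270783841638))
gold 1343 [ 0.5449 -0.2986  0.0478] (array([ 545.9, -301.3]), array([59.7, 61.2]), 16.7)
lid 14399 [0.4987 0.3587 0.0172] (array([524.6, 342.4]), array([336.6, 209.9]), 4.3)
bar 1096 [0.5072 0.3608 0.0437] (array([508.5, 363.1]), array([110.4,  24.7]), 6.6)
floor 9945 [0.5983 0.     0.0086] (array([600.3,   0. ]), array([119.4, 269.9]), 0.0)
knife 1266 [0.4147 0.0212 0.0324] (array([414. ,  20.8]), array([ 25. , 116.9]), 2.4)
cL 764 [0.5994 0.1752 0.1382] (array([599.7, 175.1]), array([38.7, 26.7]), 5.1)
cR 605 [ 0.603  -0.1614  0.1423] (array([ 602.9, -162.9]), array([35.1, 11.8]), 1.1)
```

```bash
cat >> h.py <<'E'
def cheeses():
    p,d,c=snap('top'); W=cloud(d,c)
    k=((W>(.36,-.53,.034))&(W<(.66,-.22,.065))).all(2)
    n,L=cv2.connectedComponents(cv2.morphologyEx(k.astype(np.uint8),cv2.MORPH_OPEN,np.ones((3,3))))
    out={}
    hsv=cv2.cvtColor(p,cv2.COLOR_RGB2HSV)
    for i in range(1,n):
        q=L==i
        if q.sum()<80: continue
        r=cv2.minAreaRect((W[q][:,:2]*1000).astype(np.float32))
        h,s,v=[np.median(hsv[q][:,j]) for j in range(3)]
        nm='white' if s<70 else 'orange' if h<20 else 'gold' if h<33 else 'green/other'
        a=(r[2]+45)%90-45
        out[nm]=(np.array(r[0])/1000,a,np.round(r[1]),(h,s,v),W[q][:,2].mean())
    return out
E2=0
CR=(.602,.0015,np.radians(.6))
def crate_pt(x,y):
    c,s=np.cos(CR[2]),np.sin(CR[2]); return np.array([CR[0]+c*x-s*y,CR[1]+s*x+c*y])
def pick_place(name,yslot,wait=True):
    ch=cheeses(); print({k:(np.round(v[0],3).tolist(),round(v[1],1),v[2].tolist(),v[3]) for k,v in ch.items()})
    if name not in ch: return False
    (x,y),a=ch[name][:2]
    if name=='white': a=15
    m.set_gripper(.92,40)
    m.move_ptp([x,y,.14],down(np.radians(a)))
    m.move_l([x,y,.013],max_speed=.13)
    m.set_gripper(0,45); w=m.current_grip_width(); print('grip',w,m.current_grip_force())
    m.move_l([x,y,.2],max_speed=.15)
    tx,ty=crate_pt(0,yslot)
    m.move_ptp([tx,ty,.2],down(CR[2]))
    print('over crate',m.current_grip_width(),m.current_grip_force(),m.current_force())
    if m.current_grip_width()<.5: print('LOST'); return False
    m.move_l([tx,ty,.03],max_speed=.13)
    print('low',lower(.0145,4),m.current_grip_width())
    m.set_gripper(.88); m.move_l([tx,ty,.2],max_speed=.15)
    print(m.current_time()); return True
E
python3 - <<'E'
from h import *
m.set_gripper(1.0); m.move_l([.56,0,.25])
pick_place('gold',-.085)
E
```

```text
{'gold': ([0.546, -0.303], 17.3, [59.0, 57.0], (np.float64(30.0), np.float64(85.0), np.float64(218.0))), 'white': ([0.457, -0.408], 1.2, [52.0, 58.0], (np.float64(42.0), np.float64(8.0), np.float64(220.0)))}
grip 0.6911391542206505 49.82483446598053
over crate 0.6965510845717353 48.91065716743469 [ 0.0185073  -0.85879832 -1.63179323]
low (np.float64(0.014292160737921765), np.float64(21.275936342890258)) 0.6967025285391333
28.8583
```

```bash
sed -i 's/step=.0015,speed=.03/step=.0007,speed=.02/' h.py; python3 - <<'E'
from h import *
print(cheeses()); p,d,c=snap('side','side2.png')
p,d,c=snap('top'); cv2.imwrite('pics/top2.png',cv2.resize(p[140:260,150:410,::-1],None,fx=3,fy=3))
E
```

```text
{'gold': (array([ 0.55756055, -0.40291812]), 15.21944808959961, array([60., 61.]), (np.float64(20.0), np.float64(130.5), np.float64(221.0)), np.float64(0.04663898205361058)), 'white': (array([ 0.45873969, -0.40785596]), 1.0104390382766724, array([56., 57.]), (np.float64(43.0), np.float64(8.0), np.float64(224.0)), np.float64(0.04680851214598692))}
```

View pics/top2.png

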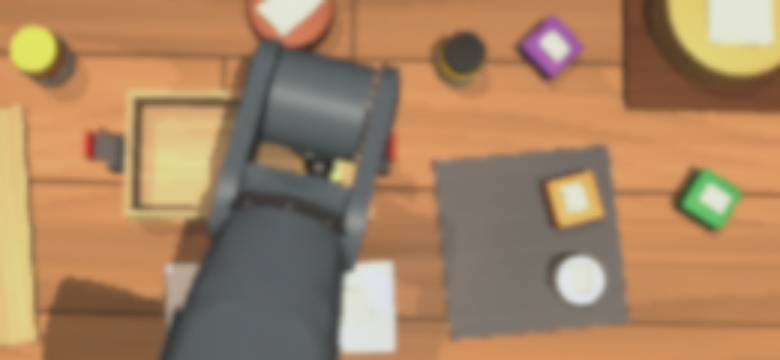

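Orange (575,198) and white (580,280) are still on the slate, and gold is in the crate. The orange was only missed because my hue threshold was too low, so I'll raise it and go on.

```bash
sed -i "s/h<20 else/h<25 else/" h.py; python3 - <<'E'
from h import *
if pick_place('orange',0.0): pick_place('white',.085)
m.move_ptp([.56,0,.42],down(np.pi/2)); m.set_gripper(1.0)
p,d,c=snap('wrist','wrist2.png'); np.savez('wrist2.npz',p=p,d=d,W=cloud(d,c)); print(m.current_time())
E
```

```text
{'orange': ([0.558, -0.403], 15.3, [60.0, 60.0], (np.float64(20.0), np.float64(131.0), np.float64(222.0))), 'white': ([0.457, -0.408], 1.1, [52.0, 58.0], (np.float64(42.0), np.float64(7.5), np.float64(224.0)))}
grip 0.6929211141491036 50.01006066799164
over crate 0.6961971316179569 49.12044882774353 [-0.47602639 -0.42688231 -1.98672287]
low (np.float64(0.015352690945774884), np.float64(8.290087832851034)) 0.6924880945535101
43.5083
{'white': ([0.483, -0.452], -0.0, [58.0, 52.0], (np.float64(35.0), np.float64(10.0), np.float64(222.0)))}
grip 0.6930527349936192 48.35934519767761
over crate 0.6926569385887172 48.596293330192566 [-0.44132562 -0.79336068 -2.11057342]
low (np.float64(0.015358517870346134), np.float64(8.118758571300205)) 0.6922694161735901
58.975
60.8
```

View pics/wrist2.png

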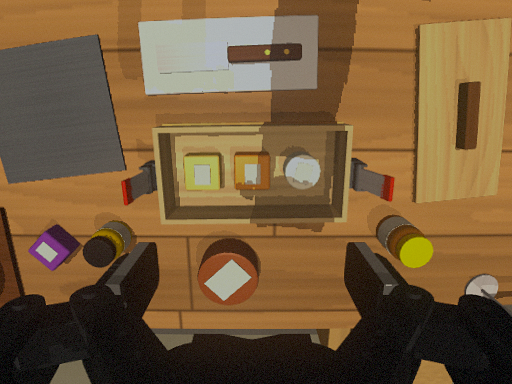

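All three cheeses stand side by side in the crate at (202,172), (252,172) and (302,170), and the slate is empty. The white one had been knocked aside and was found again. Before the lid, I'll refine the crate and lid poses with wrist frames taken in opposite orientations.

```bash
python3 - <<'E'
from h import *
def avg(n=5):
    ds=[]
    for _ in range(n):
        p,d,c=snap('wrist'); ds.append(np.where(d>0,d,np.nan))
    return cloud(np.nan_to_num(np.nanmedian(ds,0)),c)
fits=[]
for a,tx in ((np.pi/2,.54),(-np.pi/2,.66)):
    m.move_ptp([tx,0.0,.38],down(a)); W=avg(); np.save(f'c{a>0}.npy',W)
    P,_=box(W,(.5,-.17,.076),(.7,.17,.085)); print('crate',len(P),P[:,2].mean(),fitrect(P[:,:2],.074,.148,[.602,0,0]))
    P,_=box(W,(.5,-.19,.03),(.7,.19,.071)); 
    for s in (1,-1):
        C,_=box(W,(.57,.12 if s>0 else -.26,.1),(.63,.26 if s>0 else -.12,.2))
        if len(C)>50: b=np.polyfit(C[:,2],C[:,1],1); print('clamp',s,len(C),np.round(C.mean(0),4),'tilt',np.degrees(np.arctan(b[0]*s)), rectof(C))
for a,o in ((np.pi/2+.11,-.06),(-np.pi/2+.11,.06)):
    try:
        m.move_ptp([.508+o,.363,.38],down(a))
    except m.Unreachable: print('unreach',a); continue
    W=avg()
    P,_=box(W,(.43,.3,.034),(.59,.43,.052)); print('bar',len(P),P.mean(0),rectof(P))
    P,_=box(W,(.3,.2,.008),(.7,.5,.024)); print('plate',len(P),fitrect(P[:,:2],.078,.152,[.508,.362,-1.46]))
print(m.current_time(),m.current_qpos())
E
```

```text
crate 3920 0.080118507415143 (array([0.6018527 , 0.00262917, 0.01235027]), np.float64(0.0037780124343013283))
clamp 1 973 [0.599  0.1753 0.1388] tilt 16.067136008908886 (array([601.5, 175.6]), array([37.1, 25.2]), 1.1)
clamp -1 769 [ 0.6028 -0.1614  0.1416] tilt 7.433018169080485 (array([ 604. , -162.5]), array([33.5, 13.8]), 2.0)
crate 4014 0.08029711386702341 (array([0.60331175, 0.00332751, 0.01234013]), np.float64(0.0038235004764292603))
clamp 1 979 [0.602  0.1751 0.1384] tilt 16.843959117458578 (array([601.1, 175.1]), array([33.8, 24.5]), 1.0)
clamp -1 761 [ 0.6065 -0.1615  0.1406] tilt 6.5439490945732155 (array([ 605.5, -162.6]), array([33.4, 12.3]), 0.6)
bar 940 [0.50385289 0.36420728 0.04417713] (array([507.1, 364.6]), array([108.6,  21.8]), 5.8)
plate 15984 (array([ 0.53518797,  0.36492798, -1.532552  ]), np.float64(0.03510356628682753))
bar 943 [0.51271911 0.36466744 0.04446461] (array([509.8, 364.3]), array([109.1,  21.8]), 5.9)
plate 15933 (array([ 0.48359307,  0.36196209, -1.47625162]), np.float64(0.03518156788371011))
69.525 [4.99700305e-01 5.02420794e-01 1.06870044e+00 3.51851752e-06
 1.57042061e+00 1.96026984e+00]
```

```bash
sed -i 's/^CR=.*/CR=(.6026,.003,.0123)/' h.py; python3 - <<'E'
from h import *
R=down(np.radians(95.9))
m.set_gripper(.6)
m.move_ptp([.5085,.3644,.2],R)
m.move_l([.5085,.3644,.05],max_speed=.13); m.move_l([.5085,.3644,.019],max_speed=.04); print(m.current_force())
m.set_gripper(0,115); print(m.current_grip_width(),m.current_grip_force(),m.current_force())
m.move_l([.5085,.3644,.26],max_speed=.12); print(m.current_grip_width(),m.current_force(),m.current_ft_torque())
m.move_ptp([CR[0],CR[1],.22],down(CR[2])); m.dwell(.3)
print(m.current_grip_width(),m.current_force(),m.current_ft_torque(),m.current_ee_pos(),m.current_time())
p,d,c=snap('side','side3.png'); np.savez('side3.npz',p=p,d=d,W=cloud(d,c))
p,d,c=snap('wrist'); W=cloud(d,c); cv2.imwrite('pics/wrist3.png',p[:,:,::-1]); np.savez('wrist3.npz',p=p,d=d,W=W)
E
```

```text
[ 0.84746324  0.20046676 -0.33642962]
0.2365251630430723 113.5526955127716 [-1.82431765 -0.87661563  5.85804103]
0.23163882590303478 [ 0.28022901  0.03685579 -3.190155  ] [-0.03730016 -0.04923972  0.00361477]
0.2344757339117848 [-0.43637535  0.14939674 -3.70992593] [ 0.02975271  0.01930285 -0.03101232] [0.60263101 0.00354836 0.22004962] 79.0333
```

View pics/side3.png

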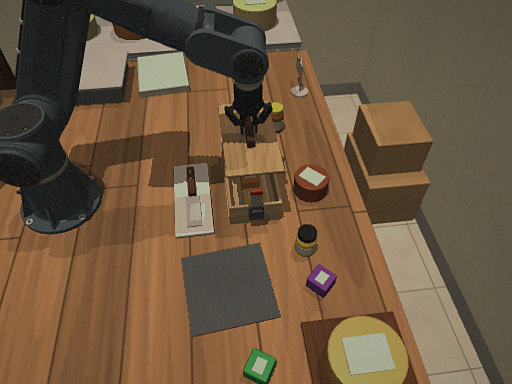

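View pics/wrist3.png

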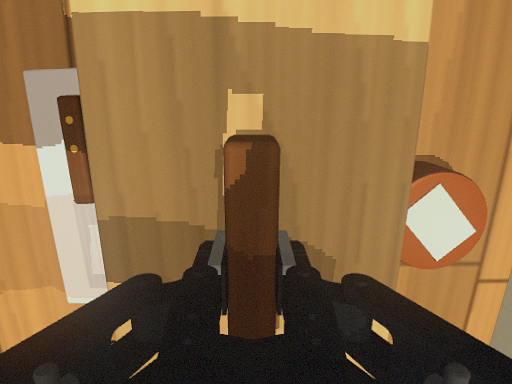

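The lid hangs level from the gripper over the crate. I'll check its position in the hand, then lower it with force feedback.

```bash
python3 - <<'E'
from h import *
W=np.load('wrist3.npz')['W']
P,_=box(W,(.56,-.1,.233),(.65,.1,.27)); print('bar',len(P),P.min(0),P.max(0),np.percentile(P[:,1],[1,99]),np.median(P[:,0]))
P,_=box(W,(.45,-.25,.19),(.75,.25,.222)); print('plate',np.percentile(P,[.5,50,99.5],axis=0))
W=np.load('side3.npz')['W']
P,_=box(W,(.45,-.25,.19),(.75,.25,.225)); print('Splate',np.percentile(P,[.5,50,99.5],axis=0))
x,y=CR[:2]
m.move_l([x,y,.115],max_speed=.1)
z,f=lower(.0905,7,step=.001); print('contact',z,f,m.current_force(),m.current_ft_torque(),m.current_ee_pos(),m.current_time())
E
```

```text
bar 14419 [ 0.56120069 -0.03002541  0.23300834] [0.64500793 0.05947838 0.26999533] [-0.02767227  0.05900727] 0.6031639877891132
plate [[ 0.52572986 -0.0482193   0.21553892]
 [ 0.60200293  0.06661444  0.21718076]
 [ 0.67948651  0.11484603  0.21892114]]
Splate [[ 0.52516969 -0.15046534  0.21234013]
 [ 0.59489872 -0.06030721  0.2182522 ]
 [ 0.68101843  0.14944793  0.22233741]]
contact 0.0906874817693178 10.395283567323135 [-2.88706218  0.12991533  7.45384237] [-0.01736882  0.79222883 -0.05158671] [0.60306769 0.00295344 0.0916399 ] 86.5833
```

Contact came at z 0.0907, the seated height. I'll release, press on the bar with closed fingers and check that it's level.

```bash
python3 - <<'E'
from h import *
x,y=CR[:2]
m.set_gripper(.6,60); m.move_l([x,y,.2])
m.set_gripper(0.0,40)
for s in (0,.04,-.04):
    px,py=crate_pt(0,s)
    m.move_l([px,py,.135]); z,f=lower(.108,22,step=.0006,speed=.02); print('press',s,z,f,m.current_ee_pos()[2]); m.move_l([px,py,.14])
m.move_ptp([.54,0,.38],down(np.pi/2)); m.set_gripper(1.0)
ds=[]
for _ in range(4):
    p,d,c=snap('wrist','wrist4.png'); ds.append(d)
W=cloud(np.median(ds,0).astype(np.float32),c); np.save('lid4.npy',W)
P,_=box(W,(.53,-.145,.07),(.675,.15,.105)); 
A=np.c_[P[:,:2]-CR[:2],np.ones(len(P))]; s=np.linalg.lstsq(A,P[:,2],rcond=None)[0]; print('plane',s,len(P))
P,_=box(W,(.57,-.08,.108),(.64,.08,.14)); print('bar',P.mean(0),rectof(P)); print(m.current_time())
E
```

```text
press 0 0.11344804744986992 25.79611027876136 0.11596804758476073
press 0.04 0.11395473187106285 22.612849020108754 0.11598586694307869
press -0.04 0.11370578374203734 23.264384075625387 0.1159740714350888
plane [-0.00158069  0.00119776  0.08864095] 18380
bar [0.60130136 0.00484465 0.11588553] (array([602.8,   4.2]), array([ 22.3, 109.3]), 0.8)
119.8917
```

View pics/wrist4.png

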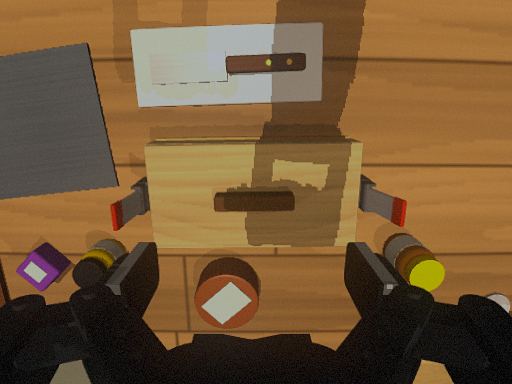

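The lid is level: plate at 0.0886 with negligible slope, and bar top at 0.116, which is fully home. The clamps at (130,205) and (385,200) still stand up and out, so I'll push each over along its arc with the closed fingertips.

```bash
python3 - <<'E'
from h import *
m.set_gripper(0.0,40)
R=down(CR[2]); 
def tcp(s,dy,dz):   # corner offset from hinge: dy outward, dz up
    return [*crate_pt(0,s*(.162+dy+.011)),.092+dz]
for s in (1,-1):
    m.move_ptp(tcp(s,.045,.15),R)
    m.move_l(tcp(s,.045,.055),max_speed=.15)
    r=.060
    for t in np.radians([90,75,60,45,30,18,8,0]):
        m.move_l(tcp(s,-r*np.cos(t)+.003*np.sin(t),r*np.sin(t)+.003*np.cos(t)),max_speed=.12)
        print(np.degrees(t).round(),np.round(m.current_force(),1))
    q=tcp(s,-r,.003)
    for k in range(4):
        if m.current_force()[2]>12: break
        q[2]-=.0008; m.move_l(q,max_speed=.02)
    print('end',np.round(m.current_force(),1),m.current_ee_pos()[2],m.current_time())
    q[2]=.25; m.move_l(q,max_speed=.2)
m.move_ptp([.54,0,.38],down(np.pi/2)); m.set_gripper(1.0)
ds=[]
for _ in range(4):
    p,d,c=snap('wrist','wrist5.png'); ds.append(d)
W=cloud(np.median(ds,0).astype(np.float32),c)
P,_=box(W,(.53,-.085,.07),(.675,.09,.105)); A=np.c_[P[:,:2]-CR[:2],np.ones(len(P))]; print('plane',np.linalg.lstsq(A,P[:,2],rcond=None)[0])
for s in (1,-1):
    lo,hi=sorted((CR[1]+s*.09,CR[1]+s*.15)); P,_=box(W,(.592,lo,.07),(.612,hi,.14)); print('clamp',s,np.polyfit(P[:,1]*s,P[:,2],1),np.median(P[:,2]))
print(m.current_time())
snap('side','side5.png')
E
```

```text
90.0 [ 0.5 -0.2  0.8]
75.0 [ 0.7  0.1 -0.1]
60.0 [ 0.2 -0.1 -0.5]
45.0 [-0.   0.1  1.3]
30.0 [ 0.2 -0.  -0.2]
18.0 [ 0.3 -0.3  0.9]
8.0 [0.6 0.4 0.1]
0.0 [ 1.6 -0.3  1. ]
end [-3.6 -0.9 14.5] 0.09478711235037476 126.0167
90.0 [ 0.2  0.  -0.1]
75.0 [ 0.1 -1.3  0. ]
60.0 [ 0.1  0.4 -0.2]
45.0 [0.  0.5 0.7]
30.0 [0.  0.6 0.3]
18.0 [ 0.4  0.  -0.2]
8.0 [-0.5 -0.9  0.2]
0.0 [1.7 0.2 2.8]
end [-3.4  0.3 14.1] 0.09476349056223468 131.875
plane [-0.00131412  0.00111176  0.08875006]
clamp 1 [0.00140255 0.09545861] 0.09562165447257079
clamp -1 [-0.00234752  0.09568957] 0.09541182957542776
135.05
```

View pics/wrist5.png

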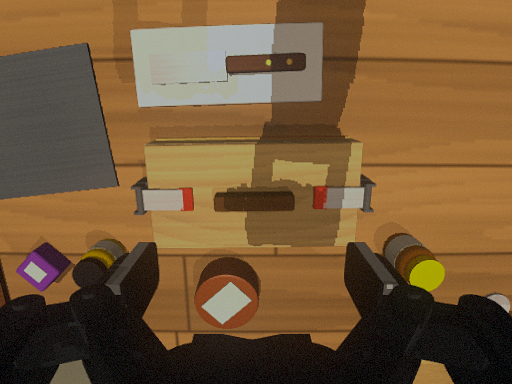

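View pics/side5.png

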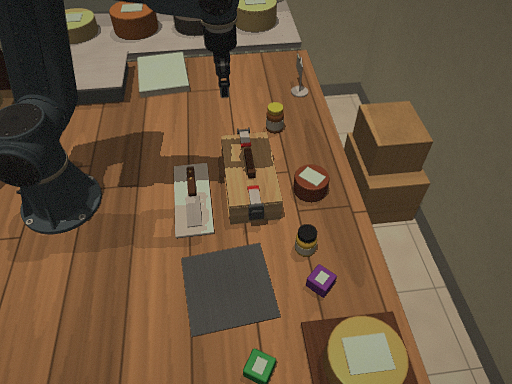

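Both clamps lie level over the lid (165,200 and 342,198), their tops at about 0.0955. The lid is level and home, the knife is on the board, and the jars and wheel are untouched. I'm handing it in.

```bash
python3 -c "
from h import *
print(m.sign_off())"
```

```text
the job is handed in; nothing more can be done
None
```

The order is packed and handed in at about 135 s: the knife is flat on the board, the gold, orange and white cheeses (no ash was on the slate) are side by side in the crate, the lid is level and fully home, and both clamps are all the way down; no verdict came back.

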